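# Find the trivet that rocks and slide it back onto the band

## Task

One of the four wooden trivets rocks because the foot under its iron stud is worn short: press gently on the studs until you find the one whose stud sinks under the press. Slide that one, without lifting it off the table, straight back until it stands wholly on the dark inlaid band, press its stud down once more there to make sure it is the rocking one, and let go so that it stands level. Leave the other three trivets where they stand and the other things undisturbed.

Things in the scene. Friction and masses are not known exactly. Their poses are not given: they have to be found in the camera images.
- trivet_1: One of four alike round wooden trivets, 0.14 to 0.28 kg: disc 120 mm across, 16 mm thick, on four feet; top face 30 mm above the table. Origin: centre of the disc, at the soles; z up; x points from the centre to a flush dark iron stud (22 mm across) in the top, 48 mm from the centre. It may or may not be the one that rocks.
- trivet_2: As trivet_1 in size, origin and axes; it may or may not be the one that rocks. All four: feet 14 mm thick and 14 mm high, 52 mm from the centre, at 0 (under the stud), 82, 180 and 278 degrees from x.
- trivet_3: As trivet_1; it may or may not be the one that rocks. On the three sound ones all feet reach the table and a press on the stud meets a firm stop at once, at 30 mm height.
- trivet_4: As trivet_1; it may or may not be the one that rocks. On the one that rocks the foot under the stud is 8 mm too short: alone it stands level on the other three, but 0.2 to 1 N straight down on its stud tips it by about 0.18 rad, the stud sinking about 7 mm until the foot meets the table; let go, it tips back level.
- trivet_1_stud (a point): Centre of the stud in the top face of trivet_1.
- trivet_2_stud (a point): Centre of the stud in the top face of trivet_2.
- trivet_3_stud (a point): Centre of the stud in the top face of trivet_3.
- trivet_4_stud (a point): Centre of the stud in the top face of trivet_4.
- band: Straight dark wooden band inlaid flush in the table top, along the far side of the work area behind the trivets: 740 mm long along its y axis, 170 mm deep along x, nothing to feel. Origin: its centre, at table height; x points away from the robot. The table between the trivets and it, and the band itself, are clear.
- iron: Bystander: steam iron, about 240 x 112 mm, 145 mm high, standing flat on the right of the table; origin under its middle.
- peg_1: Bystander: blue plastic clothes peg, 78 x 15 x 12 mm, lying about lengthwise away from the robot between two trivets; origin under its middle, x along it.
- peg_2: Bystander: blue plastic clothes peg, 78 x 15 x 12 mm, lying about lengthwise away from the robot between two trivets; origin under its middle, x along it.
- peg_3: Bystander: blue plastic clothes peg, 78 x 15 x 12 mm, lying about lengthwise away from the robot between two trivets; origin under its middle, x along it.
- bowl: Bystander: glass bowl, 170 mm across, 75 mm high, on the left of the table; origin under its centre.
- spoon: Bystander: wooden spoon, 200 mm long, lying crosswise on the right of the table, beyond the iron.
- jar: Bystander: glass jar with lid, 80 mm across, 110 mm high, on the left of the table; origin under its centre.
Things that resemble listed ones, but are neither listed nor needed, are in the scene too. What is shaped like the trivet_3 but purple or red is not meant. Leave any turquoise look-alike of the trivet_1 alone.

How it is judged:
On the way, in this order (a step that is already met when the one before it is completed fails the run):
1. a trivet that has not been slid away is rocked: its stud sinks more than 4 mm under a press of the gripper (only the one with the short foot can) (((height (world z) of trivet_1_stud below 0.026 m and contact force between the fingers and trivet_1 above 0.5 N and distance of trivet_1 from where it was at the start of the episode below 0.03 m) or (height (world z) of trivet_2_stud below 0.026 m and contact force between the fingers and trivet_2 above 0.5 N and distance of trivet_2 from where it was at the start of the episode below 0.03 m) or (height (world z) of trivet_3_stud below 0.026 m and contact force between the fingers and trivet_3 above 0.5 N and distance of trivet_3 from where it was at the start of the episode below 0.03 m) or (height (world z) of trivet_4_stud below 0.026 m and contact force between the fingers and trivet_4 above 0.5 N and distance of trivet_4 from where it was at the start of the episode below 0.03 m))), for 0.05 s.
2. one trivet has been slid back wholly onto the band (((x of trivet_1 in the frame of band between -0.028 and 0.028 m and y of trivet_1 in the frame of band between -0.37 and 0.37 m) or (x of trivet_2 in the frame of band between -0.028 and 0.028 m and y of trivet_2 in the frame of band between -0.37 and 0.37 m) or (x of trivet_3 in the frame of band between -0.028 and 0.028 m and y of trivet_3 in the frame of band between -0.37 and 0.37 m) or (x of trivet_4 in the frame of band between -0.028 and 0.028 m and y of trivet_4 in the frame of band between -0.37 and 0.37 m))), for 0.1 s.
3. the trivet on the band is rocked there: its stud sinks more than 4 mm under a press (((x of trivet_1 in the frame of band between -0.028 and 0.028 m and y of trivet_1 in the frame of band between -0.37 and 0.37 m and height (world z) of trivet_1_stud below 0.026 m and contact force between the fingers and trivet_1 above 0.5 N) or (x of trivet_2 in the frame of band between -0.028 and 0.028 m and y of trivet_2 in the frame of band between -0.37 and 0.37 m and height (world z) of trivet_2_stud below 0.026 m and contact force between the fingers and trivet_2 above 0.5 N) or (x of trivet_3 in the frame of band between -0.028 and 0.028 m and y of trivet_3 in the frame of band between -0.37 and 0.37 m and height (world z) of trivet_3_stud below 0.026 m and contact force between the fingers and trivet_3 above 0.5 N) or (x of trivet_4 in the frame of band between -0.028 and 0.028 m and y of trivet_4 in the frame of band between -0.37 and 0.37 m and height (world z) of trivet_4_stud below 0.026 m and contact force between the fingers and trivet_4 above 0.5 N))), for 0.05 s.
At the end, for the whole second after the job is handed in: The rocking trivet stands level on the table, at rest, wholly on the band (its centre within 28 mm of the band's long centre line, so that the rim overhangs by 3 mm at most, and within the band's length); each of the other three stands level within 25 mm of where it was (((x of trivet_1 in the frame of band between -0.028 and 0.028 m and y of trivet_1 in the frame of band between -0.37 and 0.37 m and distance of each of trivet_2, trivet_3, trivet_4 from where it was at the start of the episode below 0.025 m) or (x of trivet_2 in the frame of band between -0.028 and 0.028 m and y of trivet_2 in the frame of band between -0.37 and 0.37 m and distance of each of trivet_1, trivet_3, trivet_4 from where it was at the start of the episode below 0.025 m) or (x of trivet_3 in the frame of band between -0.028 and 0.028 m and y of trivet_3 in the frame of band between -0.37 and 0.37 m and distance of each of trivet_1, trivet_2, trivet_4 from where it was at the start of the episode below 0.025 m) or (x of trivet_4 in the frame of band between -0.028 and 0.028 m and y of trivet_4 in the frame of band between -0.37 and 0.37 m and distance of each of trivet_1, trivet_2, trivet_3 from where it was at the start of the episode below 0.025 m)) and angle between each of trivet_1, trivet_2, trivet_3, trivet_4's own z axis and vertical below 0.05 rad and height (world z) of each of trivet_1, trivet_2, trivet_3, trivet_4 below 0.006 m and linear speed of each of trivet_1, trivet_2, trivet_3, trivet_4 below 0.01 m/s); the robot touches nothing.
It fails at once if a trivet is lifted off the table (by more than 15 mm) (height (world z) of any of trivet_1, trivet_2, trivet_3, trivet_4 above 0.015 m).
It fails at once if a trivet is pressed or pushed with more than 80 N (contact force between the fingers and trivet_1 above 80 N or contact force between the fingers and trivet_2 above 80 N or contact force between the fingers and trivet_3 above 80 N or contact force between the fingers and trivet_4 above 80 N).
It fails at once if a second trivet is slid away (two of them are more than 40 mm from where they were) (distance of each of trivet_1, trivet_2 from where it was at the start of the episode above 0.04 m or distance of each of trivet_1, trivet_3 from where it was at the start of the episode above 0.04 m or distance of each of trivet_1, trivet_4 from where it was at the start of the episode above 0.04 m or distance of each of trivet_2, trivet_3 from where it was at the start of the episode above 0.04 m or distance of each of trivet_2, trivet_4 from where it was at the start of the episode above 0.04 m or distance of each of trivet_3, trivet_4 from where it was at the start of the episode above 0.04 m).
It fails at once if a bystander is moved by more than 25 mm (distance of any of iron, peg_1, peg_2, peg_3, bowl, spoon, jar from where it was at the start of the episode above 0.025 m).
It also fails if it takes over 72 s, if anything falls off the work surface, if the arm or the gripper's body presses on something with over 40 N, if the wrist force passes 120 N, or if a joint passes its speed limit or range.

## Robot

A 6-joint arm with a two-finger parallel gripper is mounted at the origin on the work surface. World frame = base frame: x ahead of the robot, y to its left, z up, the work surface at z = 0. Lengths are in m, angles in rad, forces in N, time in s.
With the tool pointing down it reaches from about 0.2 to 0.875 m from the base axis. Payload 3.4 kg.
Tool frame: the origin (TCP) lies between the finger pads; the fingertips stand 25 mm ahead of it and the grasp point (between the pads) lies 6 mm ahead of it (r.nose_length is the z of the fingertips in the tool frame, in m); z points along the fingers, x is the direction in which the jaws open and shut, and the axes are right-handed (so a half turn about z gives the same grasp; the last joint's range is limited). The gripper opens to 94 mm and grips with 3 to 60 N. Pads are 16 mm wide; open, the fingers measure 119 mm over their backs; the gripper's body (75 mm by 177 mm) begins 78 mm behind the grasp point.
Start: joints at [1.057, 0.276, 1.505, -0, 1.361, -0.121], TCP at [0.22, 0.531, 0.197] pointing down, gripper open.
Joint ranges: [-2.89, 2.89], [-0.75, 2.08], [0.22, 2.7], [-1.18, 4.32], [0.11, 2.71], [-2.7, 2.7]. Speed limits (rad/s): [2.57, 2.57, 3.14, 3.14, 3.14, 3.14].

## Interface

Orientations are given as a unit quaternion [w, x, y, z].
In Python, from plant import r, gripper_to, inverse_kinematics, vision, models, telemetry gives the robot as it stands. Calls block until the motion is done:
- r.move_to(position, orientation): joint-space move of the TCP to a pose.
- r.move_l(position, rot=None, vel=0.15, guard=None): straight line of the TCP; rot=None keeps the orientation; vel is the mean speed in m/s. With guard (N) it stops when the force on the tool has changed by that much, and returns True; else False.
- r.movej(angles): joint-space move.
- gripper_to(opening, f_grip=None): finger opening in m; f_grip is the grip in N (None keeps the last); returns when the fingers have stopped.
- r.hold(seconds).
- inverse_kinematics(position, orientation): joint angles nearest the present ones, or None.
- vision.snapshot(name): name is "scene" or "top"; returns the picture (480x640x3 uint8, red, green, blue); there is no depth.
- vision.get_calibration(name): a dict with "fx", "fy", "cx", "cy" (pixels), "position" and "orientation" of the camera in the world. Camera axes: x right, y down, z forward; pixel columns grow to the right and rows downward; lengths in m; the calibration is good to about 2 mm. A picture is of the moment at which its call begins. get_calibration takes no time and is no camera call.
A pose or a line that the arm cannot do raises r.PlanningError and nothing moves.
- r.sign_off(): hands the job in, once; it reports no verdict.
Trained networks look in the newest picture that a camera, given by its name, has taken for a name from the list of things; names that differ only in an ending like _2 or _b are one class to them, and where a whole thing is asked for, a point or a joint stands for the part that bears it (a point fixed in the world has none). Each returns a list of dicts, best first, with "score" (0 to 1); they miss things now and then, are a little off and sometimes report something else, mostly with a low value. They report only what shows in the picture. A call takes as long as a camera call. They do not tell look-alikes from the thing itself.
- models.boxes_of(thing, camera): "at" ([x, y, z] in m, in world coordinates, good to about 4 mm: the middle of the surface that is visible of it).
- models.regions_of(thing, camera): "pixels" (480x640 bool, what is visible of it).
- models.mark_of(thing, camera): "at" ([x, y, z] in m, in world coordinates, good to about 4 mm: a listed point, or the origin of a listed thing).
Readings, each from a call of its own:
- telemetry.current_t(): time.
- telemetry.current_joints(): joint angles.
- telemetry.current_dq(): joint speeds.
- telemetry.current_joint_efforts(): joint torques, N m.
- telemetry.current_ee_pos(): TCP position.
- telemetry.current_tool_rot(): TCP orientation.
- telemetry.current_wrist_force(): force on the tool from outside, world axes, zero at the start.
- telemetry.current_torque(): the same for the moment, N m.
- telemetry.current_opening(): finger opening in m.
Only numpy, scipy, OpenCV 4.12 (cv2) and the standard library are available. Lean on these libraries where they do the work, as an engineer would, in place of code of your own. Each camera call takes 0.05 s, during which the arm holds its last target.

## Working session

There is one attempt and no reset: what is moved stays moved. The work goes in short steps, each a Python script; the robot and the scene stay as the last script left them, time stands still between calls to the robot, and variables do not carry over. Pictures are saved under pics/ and viewed, and the job is handed in when it is done.

```bash
ls; mkdir -p pics
python3 - <<'E'
from plant import r, gripper_to, inverse_kinematics, vision, models, telemetry
import cv2,numpy as np
for c in ("scene","top"):
    im=vision.snapshot(c); cv2.imwrite(f"pics/{c}0.png",im[:,:,::-1])
    k=vision.get_calibration(c); print(c,k)
    for t in ("trivet_1","trivet_1_stud","band","peg_1","iron","bowl"):
        for d in models.mark_of(t,c): print(t,np.round(d["at"],3),round(d["score"],2))
print(telemetry.current_t(),r.nose_length,telemetry.current_tool_rot())
E
```

```text
pics
scene {'fx': 473.455087746404, 'fy': 473.455087746404, 'cx': 325.85198172106465, 'cy': 242.3651413633248, 'position': array([1.10854941, 0.52187519, 0.8864049 ]), 'orientation': array([-0.15602319,  0.37291878,  0.84748011, -0.34404332])}
trivet_1 [ 0.495  0.106 -0.   ] 0.95
trivet_1 [ 0.663 -0.262 -0.002] 0.91
trivet_1 [ 0.473  0.3   -0.004] 0.83
trivet_1 [ 0.497 -0.084 -0.   ] 0.82
trivet_1 [ 0.304  0.252 -0.001] 0.77
trivet_1 [ 0.31  -0.175 -0.002] 0.68
trivet_1 [ 0.495 -0.294 -0.   ] 0.57
trivet_1_stud [0.509 0.266 0.033] 0.68
trivet_1_stud [0.344 0.27  0.029] 0.57
band [ 0.672 -0.008 -0.002] 0.85
peg_1 [ 0.467 -0.189 -0.004] 0.56
peg_1 [0.486 0.003 0.001] 0.54
peg_1 [ 0.451  0.192 -0.006] 0.46
iron [ 0.428 -0.564  0.002] 0.61
bowl [0.568 0.523 0.002] 0.69
bowl [ 0.465 -0.19  -0.004] 0.61
bowl [ 0.426 -0.564 -0.001] 0.35
top {'fx': 442.4682284034503, 'fy': 442.4682284034503, 'cx': 310.82485864691205, 'cy': 231.79680445988546, 'position': array([ 0.28767351, -0.00639202,  1.40532016]), 'orientation': array([ 0.0513529 , -0.69585984,  0.71384878, -0.05968147])}
trivet_1 [0.476 0.298 0.002] 0.97
trivet_1 [ 0.663 -0.265 -0.003] 0.95
trivet_1 [ 0.503 -0.088 -0.003] 0.79
trivet_1 [0.296 0.254 0.   ] 0.79
trivet_1 [0.496 0.102 0.001] 0.77
trivet_1 [ 0.498 -0.292  0.   ] 0.6
trivet_1 [ 0.299 -0.175  0.001] 0.58
trivet_1_stud [0.342 0.276 0.029] 0.89
band [ 0.674 -0.004  0.   ] 0.79
band [ 0.429 -0.562  0.002] 0.6
peg_1 [ 0.451  0.193 -0.003] 0.47
peg_1 [ 0.465 -0.188 -0.002] 0.45
peg_1 [ 0.487  0.005 -0.   ] 0.4
iron [ 0.425 -0.563  0.001] 0.76
iron [ 0.475  0.3   -0.   ] 0.55
bowl [ 0.573  0.519 -0.002] 0.73
bowl [ 0.501 -0.295  0.004] 0.64
0.7 0.025 [-3.05579639e-05  8.31493154e-01  5.55534995e-01  6.44719736e-05]
```

View pics/scene0.png

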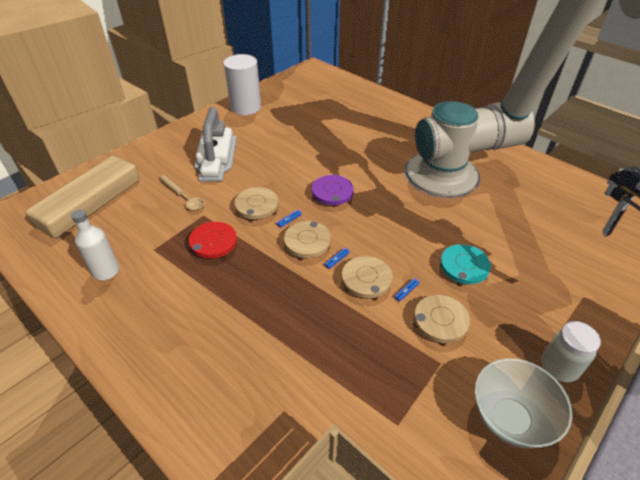

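View pics/top0.png

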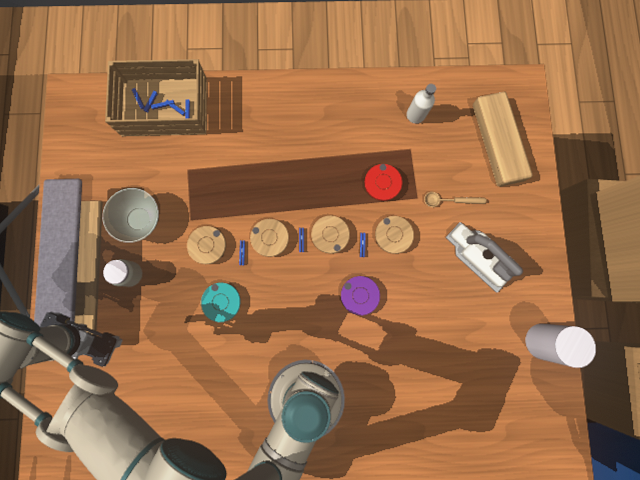

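The scene view shows four wooden trivets in a row at about (257,204), (307,240), (367,278) and (442,319), with pegs between them. The red look-alike sits on the right end of the band; purple and turquoise stand nearer the robot. In the top view the dark studs show near (217,231), (268,222), (337,247) and (393,220). Next I'll measure them.

```bash
cat > h.py <<'E'
from plant import r, gripper_to, inverse_kinematics, vision, models, telemetry
import cv2,numpy as np
from scipy.spatial.transform import Rotation as R
def cal(c):
    k=vision.get_calibration(c); q=k["orientation"]
    return k,R.from_quat([q[1],q[2],q[3],q[0]])
def pix2w(c,uv,z):
    k,Q=cal(c); d=Q.apply([(uv[0]-k["cx"])/k["fx"],(uv[1]-k["cy"])/k["fy"],1]); p=k["position"]
    return p+d*(z-p[2])/d[2]
def w2pix(c,P):
    k,Q=cal(c); v=Q.inv().apply(np.asarray(P)-k["position"]); return np.array([k["fx"]*v[0]/v[2]+k["cx"],k["fy"]*v[1]/v[2]+k["cy"]])
def rect(im,c,ctr,z=0.03,half=0.1,s=1000):
    # rectified crop: rows = -x (up = +x), cols=-y ; s px per m
    n=int(2*half*s)
    src=np.float32([[0,0],[n,0],[n,n],[0,n]])
    W=[(ctr[0]+half,ctr[1]+half),(ctr[0]+half,ctr[1]-half),(ctr[0]-half,ctr[1]-half),(ctr[0]-half,ctr[1]+half)]
    dst=np.float32([w2pix(c,[x,y,z]) for x,y in W])
    H=cv2.getPerspectiveTransform(dst,src)
    return cv2.warpPerspective(im,H,(n,n),flags=cv2.INTER_LINEAR)
E
cat > studs.py <<'E'
from h import *
C=[(0.476,0.298),(0.497,0.104),(0.5,-0.086),(0.497,-0.293)]
rows=[]
for c in ("scene","top"):
    im=cv2.imread(f"pics/{c}0.png"); row=[]
    for i,ct in enumerate(C):
        cr=rect(im,c,ct); 
        hsv=cv2.cvtColor(cr,cv2.COLOR_BGR2HSV); 
        m=((hsv[...,1]<95)&(hsv[...,2]<140)).astype(np.uint8)
        yy,xx=np.mgrid[:200,:200]; m[(xx-100)**2+(yy-100)**2>62**2]=0
        m=cv2.morphologyEx(m,cv2.MORPH_OPEN,np.ones((5,5)))
        n,l,st,ce=cv2.connectedComponentsWithStats(m)
        for j in range(1,n):
            if st[j,4]>80:
                p=(ct[0]+.1-ce[j][1]/1000,ct[1]+.1-ce[j][0]/1000); print(c,i,st[j,4],np.round(p,4),"r",round(np.hypot(p[0]-ct[0],p[1]-ct[1]),4))
                cv2.circle(cr,tuple(int(v) for v in ce[j]),2,(0,0,255),-1)
        cv2.circle(cr,(100,100),60,(0,255,0),1); row.append(cr)
    rows.append(np.hstack(row))
cv2.imwrite("pics/studs.png",np.vstack(rows))
E
python3 studs.py
```

```text
scene 0 309 [0.5135 0.2684] r 0.0477
scene 1 250 [0.5183 0.1462] r 0.0473
scene 2 257 [ 0.4564 -0.1074] r 0.0485
scene 3 261 [ 0.5379 -0.2666] r 0.0487
top 0 342 [0.5092 0.2712] r 0.0427
top 1 303 [0.5154 0.1489] r 0.0485
top 2 306 [ 0.4536 -0.1054] r 0.0503
top 3 310 [ 0.5347 -0.2657] r 0.0465
```

View pics/studs.png

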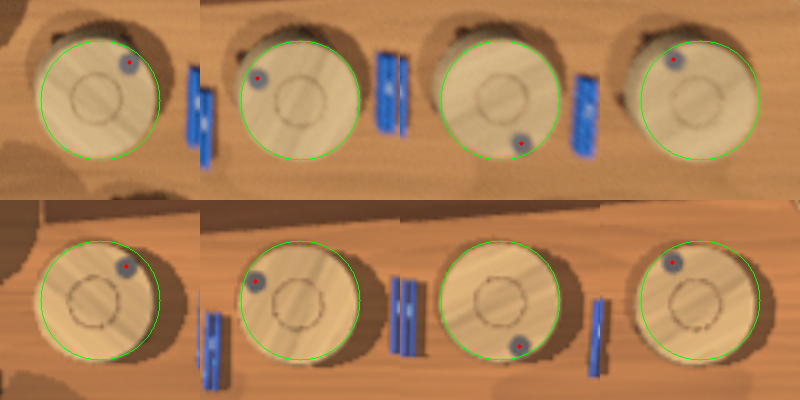

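Both cameras agree on the stud positions to about 4 mm, and every stud lies about 48 mm from its trivet's centre, as it should. Next I'll get the band's axis and start pressing.

```bash
cat > press.py <<'E'
from h import *
QD=[0,.70710678,.70710678,0]
S=dict(A=(0.5113,0.2698),B=(0.5168,0.1476),C=(0.455,-0.1065),D=(0.5363,-0.266))
def press(x,y,zmin=0.021,guard=4):
    n=r.nose_length
    r.move_to([x,y,0.05+n],QD)
    hit=r.move_l([x,y,0.034+n],vel=0.06,guard=guard)
    if hit: print("early hit")
    hit=r.move_l([x,y,zmin+n],vel=0.015,guard=guard)
    p=telemetry.current_ee_pos(); f=telemetry.current_wrist_force()
    print("hit",hit,"tip z",round(p[2]-n,4),"F",np.round(f,2),"t",telemetry.current_t())
    return hit,p[2]-n
E
python3 - <<'E'
from h import *
P=[pix2w("top",u,0) for u in [(188,170),(411,150),(417,195),(192,219)]]; print(np.round(P,3), np.round(np.mean(P,0),3))
from press import *
r.move_to([0.47,0.27,0.15],QD) 
gripper_to(0.0)
z=press(*S["A"]); x,y=S["A"]
E
```

```text
[[ 0.725  0.371  0.   ]
 [ 0.777 -0.366  0.   ]
 [ 0.623 -0.376  0.   ]
 [ 0.561  0.356  0.   ]] [ 0.672 -0.004  0.   ]
hit False tip z 0.0211 F [ 0.06  1.14 -0.77] t 5.35
```

Run:
```python
from h import *
for c in ("scene","top"):
    im=vision.snapshot(c)[:,:,::-1].copy()
    a=cv2.resize(im[250:400,360:560],None,fx=3,fy=3) if c=="scene" else cv2.resize(im[170:320,130:330],None,fx=3,fy=3)
    cv2.imwrite(f"pics/{c}1.png",a)
print(telemetry.current_opening(),telemetry.current_ee_pos(),telemetry.current_tool_rot(),telemetry.current_wrist_force())
```

```text
0.0004734752365741853 [0.51139903 0.2698386  0.04611289] [5.88049538e-05 7.07112716e-01 7.07100834e-01 1.18121725e-04] [-0.92683828  0.42938756  0.09080604]
```

View pics/scene1.png

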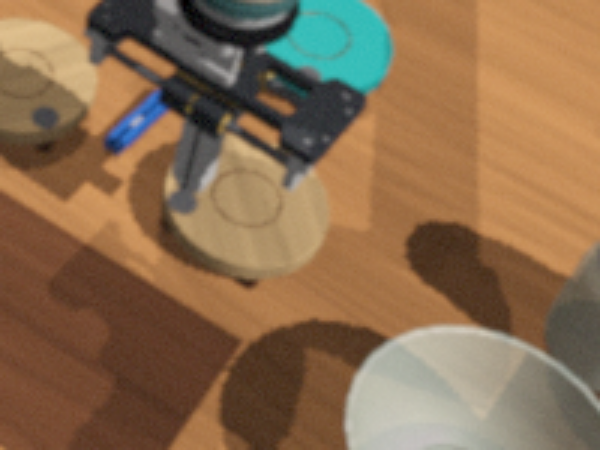

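View pics/top1.png

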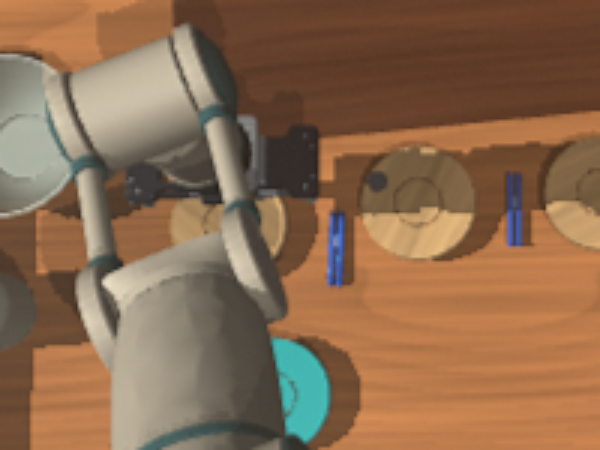

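The finger rests on A's stud at (185,200) in the crop, 9 mm below the level top, and hit no stop. That makes A the likely rocker. I'll press on gently to the stop.

Run:
```python
from press import *
x,y=S["A"]; n=r.nose_length
hit=r.move_l([x,y,0.013+n],vel=0.012,guard=5)
print(hit,telemetry.current_ee_pos()[2]-n,telemetry.current_wrist_force())
r.hold(0.15)
print(telemetry.current_ee_pos()[2]-n,np.mean([telemetry.current_wrist_force() for _ in range(5)],0))
im=vision.snapshot("scene")[:,:,::-1]
cv2.imwrite("pics/scene2.png",cv2.resize(im[250:400,360:560],None,fx=3,fy=3))
r.move_l([x,y,0.15],vel=0.15)
print(telemetry.current_t(),telemetry.current_wrist_force())
```

```text
False 0.013007634876805854 [-0.08445452 -0.13863209 -0.00131149]
0.013068933786401511 [ 0.05792432 -0.62412534  0.33272853]
7.3667 [ 0.03953379  0.41265077 -0.26815821]
```

View pics/scene2.png

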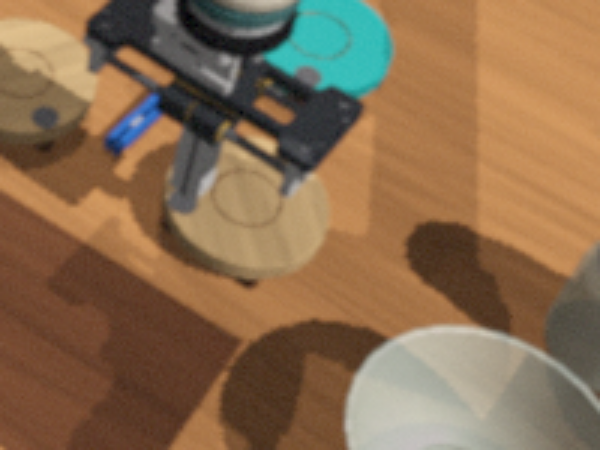

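Run:
```python
from h import *
for z in (0.0,0.013,0.03,0.045,.06): print(z,(w2pix("scene",[0.5114,0.2698,z])-[360,250])*3)
im=vision.snapshot("scene")[:,:,::-1]
cv2.imwrite("pics/scene3.png",cv2.resize(im[170:370,340:600],None,fx=3,fy=3))
```

```text
0.0 [176.53236354 223.69391971]
0.013 [179.13137089 213.60258994]
0.03 [182.60007756 200.13442378]
0.045 [185.72864474 187.98693864]
0.06 [188.9230078  175.58398371]
```

View pics/scene3.png

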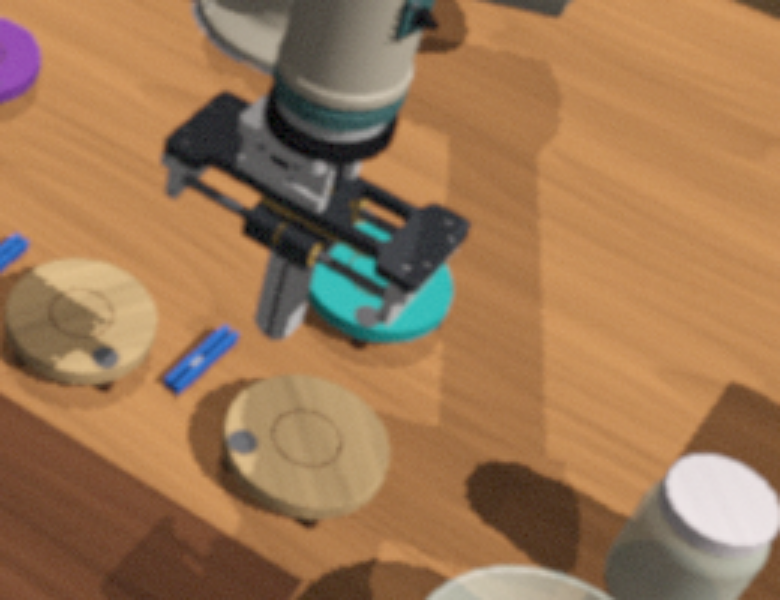

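Run:
```python
from h import *
a=cv2.imread("pics/scene0.png")[290:350,400:480]
b=cv2.imread("pics/scene1.png"); b=cv2.resize(b,(200,150),interpolation=cv2.INTER_AREA)[40:100,40:120]
c=cv2.imread("pics/scene2.png"); c=cv2.resize(c,(200,150),interpolation=cv2.INTER_AREA)[40:100,40:120]
im=vision.snapshot("scene")[:,:,::-1][290:350,400:480]
f=lambda i:cv2.resize(i,(400,300),interpolation=cv2.INTER_CUBIC)
cv2.imwrite("pics/cmp.png",np.vstack([np.hstack([f(a),f(b)]),np.hstack([f(im),f(c)])]))
```

```text
(no output)
```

View pics/cmp.png

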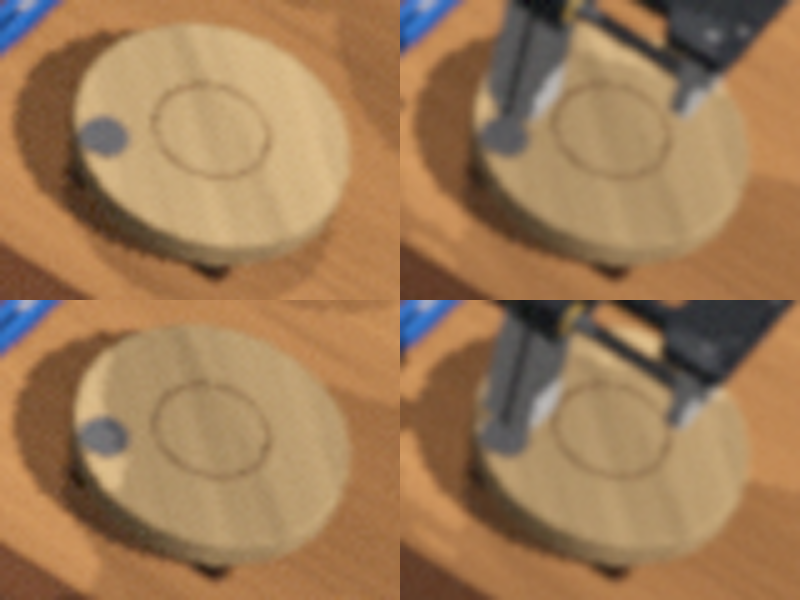

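Run:
```python
from h import *
p=telemetry.current_ee_pos(); print(p, telemetry.current_tool_rot(),telemetry.current_opening())
for dz in (0,0.006,.015,.025,.035): print(dz,(w2pix("scene",p-[0,0,dz])-[340,170])*3, "cmp-like")
im=vision.snapshot("scene")[:,:,::-1]
c=cv2.resize(im[220:300,400:480],None,fx=7,fy=7,interpolation=cv2.INTER_CUBIC)
for dx in (-.008,.008):
  for dy in (-.0125,.0125):
    q=(w2pix("scene",p+[dx,dy,-0.025])-[400,220])*7
    cv2.circle(c,tuple(int(v) for v in q),4,(0,0,255),-1)
cv2.imwrite("pics/tip.png",c)
```

```text
[0.51044909 0.26946087 0.1486719 ] [-5.46376656e-04  7.07108524e-01  7.07103807e-01 -1.20116358e-03] 0.0004988425918917777
0 [269.63476803 335.51585771] cmp-like
0.006 [268.17267264 341.19126279] cmp-like
0.015 [266.00383065 349.610041  ] cmp-like
0.025 [263.62758078 358.83391289] cmp-like
0.035 [261.28592648 367.92349542] cmp-like
```

View pics/tip.png

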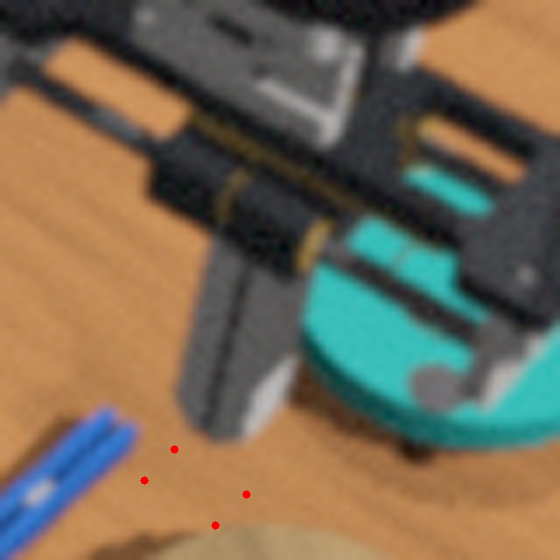

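The picture disagrees with the stated nose length. The fingertip shows at about (222,412) in the crop, while the red dots mark the predicted spot about 35 mm lower. A hasn't tilted in any frame, so the finger never reached the stud. I'll descend under guard until it really touches, which gives the true tip height.

Run:
```python
from press import *
x,y=S["A"]
r.move_l([x,y,0.042],vel=0.15)
r.hold(0.2); print(telemetry.current_wrist_force(),telemetry.current_ee_pos())
hit=r.move_l([x,y,0.002],vel=0.015,guard=3)
print(hit,telemetry.current_ee_pos(),telemetry.current_wrist_force(),telemetry.current_t())
im=vision.snapshot("scene")[:,:,::-1][290:350,400:480]
cv2.imwrite("pics/c4.png",cv2.resize(im,None,fx=7,fy=7,interpolation=cv2.INTER_CUBIC))
```

```text
[ 0.93031965 -0.4457953   0.37648396] [0.51207235 0.27009099 0.04306631]
True [0.51134609 0.26982919 0.0217682 ] [-0.33541963  0.48875563  4.09993879] 10.025
```

View pics/c4.png

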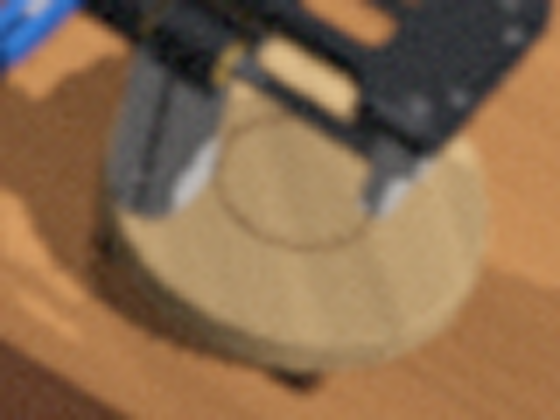

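Contact came at TCP z = 0.0218 with A still level, so A gives a firm stop. If the stud is at 30 mm, the true tip sits about 8 mm behind the TCP, which agrees with the picture but not with the stated 25 mm ahead. I'll use the measured value and press B, C and D.

```bash
cat > p2.py <<'E'
from press import *
NOSE=-0.0082
def go(x,y,z,vel=0.15): return r.move_l([x,y,z+NOSE],vel=vel)
def press2(k,x,y,lo=0.016,guard=3):
    r.move_to([x,y,0.06+NOSE],QD); go(x,y,0.037,0.1); r.hold(0.1)
    hit=r.move_l([x,y,lo+NOSE],vel=0.015,guard=guard)
    p=telemetry.current_ee_pos(); f=telemetry.current_wrist_force()
    print(k,hit,"tip",round(p[2]-NOSE,4),np.round(p[:2],4),np.round(f,2),round(telemetry.current_t(),2),flush=True)
    im=vision.snapshot("scene")[:,:,::-1]; u=w2pix("scene",[x,y,.03]).astype(int)
    cv2.imwrite(f"pics/p_{k}.png",cv2.resize(im[u[1]-40:u[1]+40,u[0]-50:u[0]+50],None,fx=4,fy=4,interpolation=cv2.INTER_CUBIC))
    return p[2]-NOSE
E
python3 - <<'E'
from p2 import *
x,y=S["A"]; go(x,y,0.07)
for k in "BCD":
    x,y=S[k]; z=press2(k,x,y); 
    if z<0.027: break
    go(x,y,0.06)
E
python3 -c "
import cv2,numpy as np,os
cv2.imwrite('pics/p_all.png',cv2.resize(np.hstack([cv2.imread(f'pics/p_{k}.png') for k in 'BCD' if os.path.exists(f'pics/p_{k}.png')]),(798,300)))"
```

```text
B True tip 0.0299 [0.5169 0.1476] [-0.1   0.03  4.02] 12.22
C True tip 0.028 [ 0.4541 -0.1066] [-0.74 -0.05 -0.28] 14.85
D True tip 0.03 [ 0.5363 -0.2661] [-1.38 -0.64  4.6 ] 17.17
```

View pics/p_all.png

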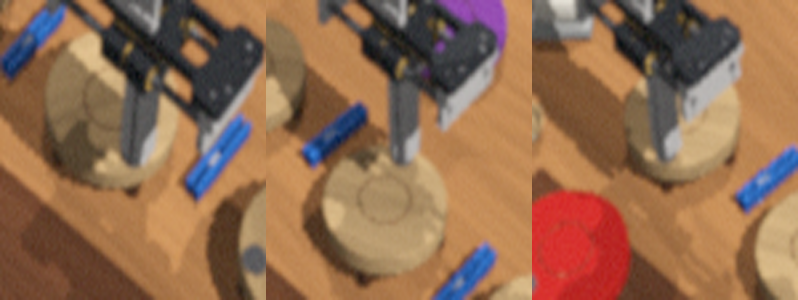

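A, B and D all stop firm at the same height. C's stop at 28 mm showed no force, so that was probably noise tripping the guard. I'll press C again with a higher guard.

Run:
```python
from p2 import *
x,y=telemetry.current_ee_pos()[:2]; go(x,y,0.07)
x,y=S["C"]; z=press2("C2",x,y,lo=0.015,guard=5)
r.hold(0.15); print(telemetry.current_wrist_force())
go(x,y,0.06); 
im=vision.snapshot("scene")[:,:,::-1]; u=w2pix("scene",[x,y,.03]).astype(int)
b=cv2.resize(im[u[1]-40:u[1]+40,u[0]-50:u[0]+50],None,fx=4,fy=4,interpolation=cv2.INTER_CUBIC)
cv2.imwrite("pics/C2cmp.png",np.hstack([cv2.imread("pics/p_C2.png"),b]))
```

```text
C2 True tip 0.0245 [ 0.4541 -0.1066] [-0.19  0.31  4.69] 19.94
[0.05590188 0.4135054  5.79719475]
```

View pics/C2cmp.png

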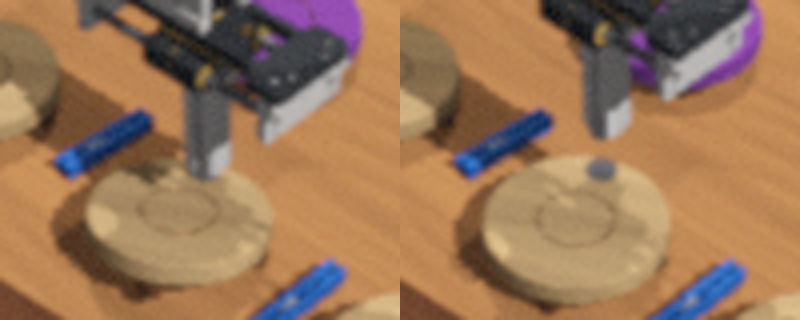

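C is the rocker: it gave way to a tip height of 24.5 mm, then held with about 5 N, and it shows tilted in the left crop and level again in the right. Now I'll push it back with the open fingers as a two-point fork behind the rim.

Run:
```python
from p2 import *
cy=-0.086
x,y=telemetry.current_ee_pos()[:2]
r.move_l([0.412,cy,0.09+NOSE],vel=0.12)
gripper_to(0.08); print("open",telemetry.current_opening())
hit=r.move_l([0.412,cy,0.013+NOSE],vel=0.06,guard=8); print("down hit",hit,telemetry.current_ee_pos())
r.move_l([0.44,cy,0.013+NOSE],vel=0.05)
hit=r.move_l([0.600,cy,0.013+NOSE],vel=0.045,guard=25)
print(hit,telemetry.current_ee_pos(),telemetry.current_wrist_force(),telemetry.current_t())
for c in ("scene","top"):
    im=vision.snapshot(c)[:,:,::-1]; cv2.imwrite(f"pics/{c}5.png",im)
    print(c,[(np.round(d["at"],3),round(d["score"],2)) for d in models.mark_of("trivet_3",c)])
```

```text
open 0.08002817275575208
down hit False [ 0.41235069 -0.08613002  0.00509311]
False [ 0.5999332  -0.0859833   0.00482486] [-1.04926666 -0.10176877 -0.80348304] 28.325
scene [(array([ 0.663, -0.259, -0.002]), 0.88), (array([ 0.475,  0.304, -0.002]), 0.86), (array([0.492, 0.1  , 0.   ]), 0.86), (array([ 0.31 , -0.173, -0.001]), 0.77), (array([0.303, 0.256, 0.004]), 0.75), (array([ 0.496, -0.291,  0.001]), 0.7), (array([ 0.648, -0.082, -0.001]), 0.61)]
top [(array([0.478, 0.302, 0.001]), 0.88), (array([ 0.5  , -0.293, -0.002]), 0.72), (array([ 0.302, -0.177, -0.001]), 0.67), (array([ 0.496,  0.101, -0.   ]), 0.62), (array([ 0.666, -0.269,  0.001]), 0.62), (array([0.39 , 0.545, 0.   ]), 0.45), (array([0.298, 0.254, 0.001]), 0.44), (array([ 0.652, -0.084,  0.   ]), 0.42)]
```

View pics/scene5.png

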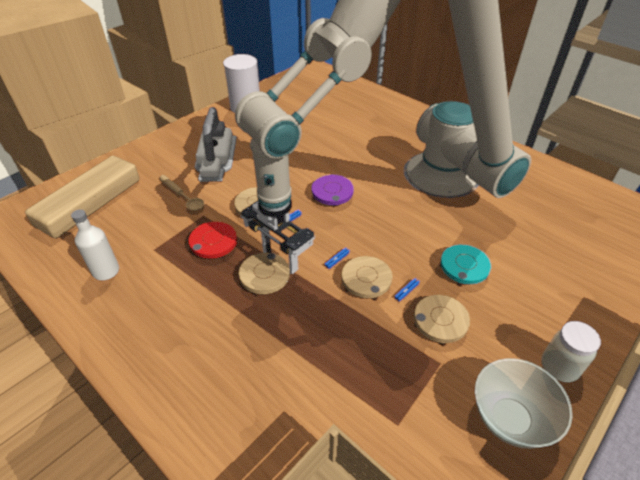

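The fork push works. C is at about (0.650, -0.083), shown at (264,272), and nothing else has moved. I'll push the last 28 mm, back off and look.

Run:
```python
from p2 import *
cy=-0.086
r.move_l([0.628,cy,0.013+NOSE],vel=0.04,guard=25)
r.move_l([0.600,cy,0.013+NOSE],vel=0.08)
r.move_l([0.560,cy,0.09+NOSE],vel=0.15)
gripper_to(0.0)
r.move_l([0.45,cy,0.13+NOSE],vel=0.25)
P={}
for c in ("scene","top"):
    im=vision.snapshot(c)[:,:,::-1]; cv2.imwrite(f"pics/{c}6.png",im)
    print(c,[(np.round(d["at"],3),round(d["score"],2)) for d in models.mark_of("trivet_3",c) if abs(d["at"][1]+.085)<.05],[np.round(d["at"],3) for d in models.mark_of("band",c)])
    cr=rect(im,c,(0.68,-0.084)); P[c]=cr
    hsv=cv2.cvtColor(cr,cv2.COLOR_BGR2HSV)
    m=((hsv[...,1]<95)&(hsv[...,2]<140)).astype(np.uint8)
    yy,xx=np.mgrid[:200,:200]; m[(xx-100)**2+(yy-100)**2>62**2]=0
    m=cv2.morphologyEx(m,cv2.MORPH_OPEN,np.ones((5,5)))
    n,l,st,ce=cv2.connectedComponentsWithStats(m)
    for j in range(1,n):
        if st[j,4]>60: print(c,st[j,4],.78-ce[j][1]/1000,-.084+.1-ce[j][0]/1000)
    cv2.circle(cr,(100,100),60,(0,255,0),1)
cv2.imwrite("pics/b6.png",cv2.resize(np.hstack(list(P.values())),None,fx=2,fy=2))
print(telemetry.current_t())
```

```text
scene [(array([ 0.677, -0.085, -0.002]), 0.74)] [array([ 0.671, -0.007,  0.   ]), array([ 0.604, -0.498, -0.001])]
scene 285 0.6376315789473684 -0.10674035087719298
top [(array([ 0.682, -0.083, -0.   ]), 0.93)] [array([ 0.674, -0.006,  0.003])]
top 325 0.6360769230769231 -0.10401846153846153
top 202 0.6246534653465347 -0.07565841584158416
32.7583
```

View pics/b6.png

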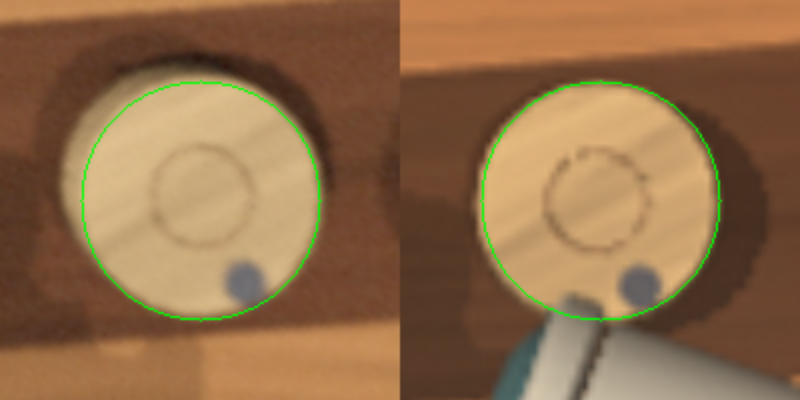

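View pics/scene6.png

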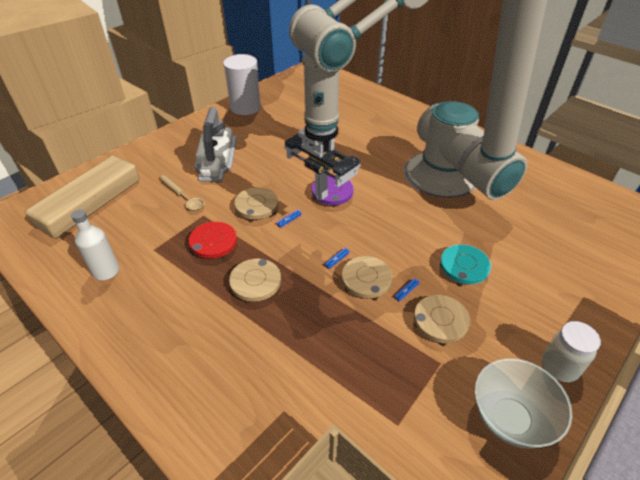

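C stands at about (0.680, -0.084). The band's centre line there is at x ≈ 0.679, and both views show band on every side of the disc. The stud is at (0.637, -0.1055), so I'll press it once more.

Run:
```python
from p2 import *
x,y=.6367,-.1055
r.move_l([x,y,0.13+NOSE],vel=0.25)
press2("C3",x,y,lo=0.015,guard=5)
r.hold(0.15); print(telemetry.current_wrist_force(),telemetry.current_ee_pos()[2]-NOSE)
im=vision.snapshot("scene")[:,:,::-1]; u=w2pix("scene",[x,y,.03]).astype(int); f=lambda im:cv2.resize(im[u[1]-40:u[1]+40,u[0]-50:u[0]+50],None,fx=4,fy=4,interpolation=cv2.INTER_CUBIC)
a=f(im)
go(x,y,0.06,0.06); go(x-.15,y,0.14,.25); r.hold(.3)
P=[]
for c in ("scene","top"):
    im=vision.snapshot(c)[:,:,::-1]; cv2.imwrite(f"pics/{c}7.png",im)
    print(c,[(np.round(d["at"],3)) for d in models.mark_of("trivet_3",c)],[(np.round(d["at"],3)) for d in models.mark_of("peg_3",c)])
    if c=="scene": b=f(im)
cv2.imwrite("pics/C3cmp.png",np.hstack([a,b])); print(telemetry.current_t())
```

```text
C3 True tip 0.0245 [ 0.6359 -0.1059] [-1.76  0.21  4.23] 35.42
[-0.08337277 -0.05018046  5.04678062] 0.02442347636780283
scene [array([0.301, 0.253, 0.004]), array([0.496, 0.101, 0.   ]), array([ 0.31 , -0.178, -0.001]), array([ 0.663, -0.262, -0.002]), array([ 0.679, -0.082, -0.002]), array([ 0.494, -0.29 ,  0.001]), array([ 0.475,  0.301, -0.002])] [array([ 0.465, -0.189, -0.007]), array([ 0.488,  0.003, -0.005]), array([ 0.45 ,  0.192, -0.   ])]
top [array([ 0.498, -0.294, -0.   ]), array([0.478, 0.301, 0.003]), array([ 0.663, -0.267, -0.001]), array([ 0.3  , -0.174,  0.002]), array([ 0.298,  0.255, -0.004]), array([ 0.684, -0.084,  0.001]), array([0.496, 0.101, 0.   ])] [array([ 0.452,  0.188, -0.   ]), array([0.487, 0.004, 0.002])]
37.85
```

View pics/C3cmp.png

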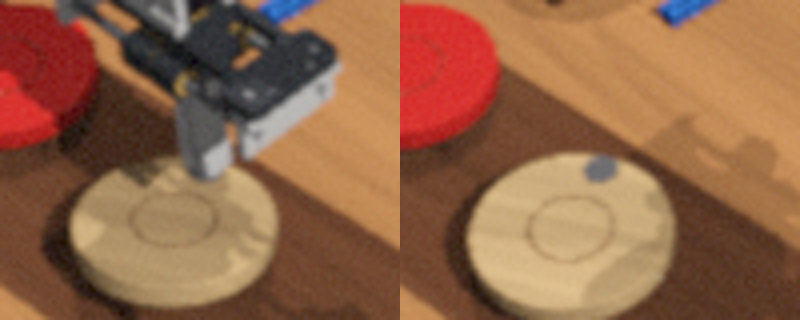

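View pics/top7.png

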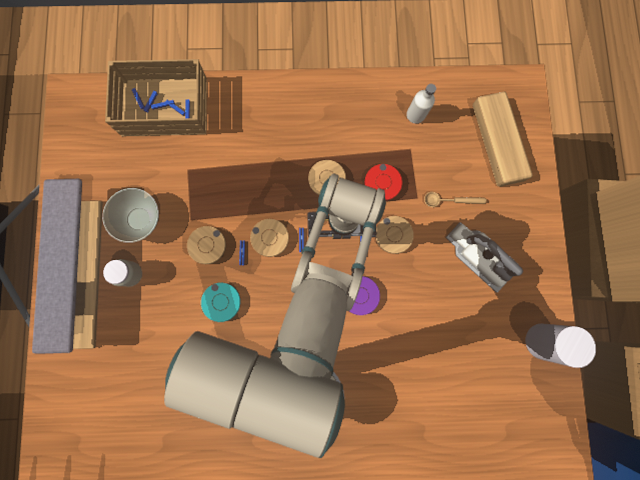

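The left crop shows C tilted under the finger on the band, and the right crop shows it level again after release, its stud at (600,168). The other trivets and the pegs are where they were, and the gripper is clear, so I'll hand in.

Run:
```python
from h import *
print(telemetry.current_ee_pos(),telemetry.current_wrist_force()); r.sign_off()
```

```text
[ 0.48673975 -0.10547847  0.13171373] [-0.35346074 -0.30064971 -0.40654611]
the job is handed in; nothing more can be done
```

I found the rocking trivet, slid it onto the dark band, confirmed it there, and handed the job in about 38 s into the 72 s allowed. No verdict is reported at hand-in.

- **Finding it:** Three trivets, at y ≈ 0.30, 0.10 and -0.29, stopped firm at the 30 mm level. The one at y ≈ -0.09 gave way until the fingertip was at 24.5 mm. It showed tilted under the press and level again afterwards.
- **Sliding it:** I pushed it along the table with the two open fingers behind its rim. Its centre is now at about (0.68, -0.083), within about 5 mm of the band's centre line.
- **Pressing it again:** On the band it sank to the same 24.5 mm under about 5 N, then stood level once released.
- **Everything else:** At the last look the other three trivets and the pegs were within about 5 mm of their starting places, which is the measuring error. One peg was missed in the top view but seen in the scene view. I checked the iron, bowl, jar and spoon by eye only, and they looked unmoved. The gripper was clear of everything.

Two readings disagreed with what was stated or expected:
- **Fingertip length:** The fingertips did not reach as far as `r.nose_length` says (25 mm ahead of the TCP). My first press on the trivet at y ≈ 0.30 therefore stopped in the air above it. Pictures and a guarded touch put the tips about 8 mm behind the TCP, and I used that from then on. All heights above rest on it.
- **False stop:** The first press on the rocking trivet stopped early at 28 mm with no force, most likely from sensor noise. I repeated it with a higher force threshold.

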